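# Stamp the order tag at the barbecue stall

## Robot

A 7-joint arm with a two-finger parallel gripper is mounted at the origin on the work surface. World frame = base frame: x ahead of the robot, y to its left, z up, the work surface at z = 0. Lengths are in mm, angles in rad, forces in N, time in s.
With the tool pointing down it reaches from about 350 to 900 mm from the base axis. Payload 19.9 kg.
Tool frame: the origin (TCP) lies between the finger pads; the fingertips stand 22 mm ahead of it and the grasp point (between the pads) lies 3 mm ahead of it; z points along the fingers, y is the line along which they close (so a half turn about z gives the same grasp; the last joint's range is limited). The gripper opens to 94 mm and grips with 3 to 60 N. Pads are 16 mm wide; open, the fingers measure 119 mm over their backs; the gripper's body (75 mm by 177 mm) begins 78 mm behind the grasp point.
Start: joints at [1.151, 0.417, -0.01, 1.614, 0.005, 1.111, -0.053], TCP at [230.541, -580.906, 227.425] pointing down, gripper open.
Joint ranges: [-2.81, 2.81], [-0.39, 2.02], [-1.27, 1.25], [0.06, 2.57], [-1.19, 4.33], [0.19, 2], [-2.82, 2.82]. Speed limits (rad/s): [1.89, 1.89, 2.39, 2.39, 3.01, 3.01, 3.01].

## Interface

Orientations are given as a unit quaternion [x, y, z, w].
In Python, from workcell import ctrl gives the robot as it stands. The module is installed in compiled form; this text tells all that it offers.
- The arm moves only by the shell command python3 -m creep 'ROWS' [OPENING] [FORCE]. ROWS is JSON, a list of rows, each a list of 4 numbers: the shift along the world's x, y, z in m, then the turn about the world's z in degrees. A call has 1 to 5 rows; each row shifts and turns the commanded pose from where the row before left it; what a row does not reach is not made up. A row lasts 1/8 s, in which the tool goes at most 62.5 mm and 10.7 degrees, less where a joint would pass 70% of its speed; a pose out of reach is approached as far as the arm can. A call with a gripper value outside its range is refused whole. OPENING is the opening, from 0 (shut) to 1 (fully open), set as the call begins (- or left out, the last holds). The fingers move at their own pace and stop on an object; FORCE is the grip in N (left out, the last holds). Time passes only in rows, so rows that do not move let the fingers close. It gives the time, the measured TCP pose, the force, the opening and the grip force at its end, in the units of the state.
- ctrl.get_obs(): the state, without advancing time (a new reading comes with each control period).
- ctrl.camera(name): name is "scene" or "top" or "wrist"; returns (picture, depth): 384x512x3 uint8, red, green, blue; 384x512 float32, mm along the optical axis (not along the pixel's ray), 0 where there is no reading.
- ctrl.calibration(name): a dict with "mtx" (3x3 intrinsics, pixels), "k1" (the pictures are not rectified: a ray, as slopes to the right and down, at radius r is drawn at 1 + k1 r^2 times it, then the intrinsics apply), "rvec" (rotation vector, rad) and "tvec" (3), from world to camera coordinates, as OpenCV has them; the wrist camera has in their place "T_tool_cam" (4x4, takes a point from camera to tool coordinates, whose origin is the TCP and whose axes are the flange's). Camera axes: x right, y down, z forward; pixel columns grow to the right and rows downward; lengths in mm; the calibration is good to about 2 mm. A picture is of the moment at which its call begins: read the wrist's pose just before it. calibration takes no time and is no camera call.
- ctrl.finish_job(): hands the job in; it is judged then, once.
The state is a dict: "clock": time; "joints": joint angles; "joint_vel": joint speeds; "joint_torque": joint torques, N m; "tool_pos": TCP position; "ee_rot": TCP orientation; "wrist_force": force on the tool from outside, world axes, zero at the start; "torque": the same for the moment, N m; "grip_width": opening from 0.0 (shut) to 1.0 (fully open); "gripper_force": force on a finger pad.
Only numpy, scipy, OpenCV 4.12 (cv2) and the standard library are available. Lean on these libraries where they do the work, as an engineer would, in place of code of your own. Each camera call takes 0.05 s, during which the arm holds its last target. There are 200 camera calls.

## Task

Two spring stamps stand on the stall's counter, and a wooden order tag lies on the anvil of one of them. Stamp that tag: draw the stamp's knob up until its catch holds it, let go, then press its trip paddle so that the striker fires down onto the tag. Do not touch the other stamp, and leave the tag lying on its anvil.

Things in the scene. Friction and masses are not known exactly. Their poses are not given: they have to be found in the camera images.
- stamp: Stamp with the tag on its anvil, grey steel, bolted down. Origin: on the counter under the striker's axis, z up. Base 120 (x) by 175 (y) by 12 mm. Column 50 by 30 mm at y = +70 mm; from it a housing (50 mm in x; y -36 to +55 mm; top at z = 183, bush to 187 mm) reaches over the anvil. Round knob above the housing at x = y = 0, see striker; trip paddle at y = -115 mm.
- striker (a joint): Rise of striker and knob in m: 0 = down on the tag, at most 0.046. Knob: upright black cylinder, 30 mm across, from z = 211 to 235 mm over the counter when down; rod 12 mm below it. A spring pulls it down: 5 N lifts it off, 15 N holds it at the top. Drawn up past 0.033 and let go, the sear holds it near 0.030; let go sooner, it snaps down.
- paddle (a point): Centre of the top face of the stamp's trip paddle: a level steel plate 36 (x) by 32 (y) by 6 mm on the side away from the column, 94 mm over the counter, on a lever hinged in the housing. Pressing its middle straight down about 15 mm, with less than 8 N, trips the sear; press 20 mm to be sure. It meets its stop at 27 mm and springs back when let go. Nothing but air and counter below it.
- tag: The order tag: a loose flat piece of light wood, 90 (x) by 36 (y) by 8 mm, with a small dark spot near its +x end, lying flat on the anvil (60 by 50 mm, top 32 mm over the counter) under the striker, its ends sticking out along the stamp's x. Origin: centre of its underside.
- spare: The other stamp, built just like the first, with the same origin and axes, but with an empty anvil; not to be touched.
Mind the look-alikes: they are no part of the job. There is more than one size of the tag; the one meant has the size given above.

How it is judged (in metres and radians):
On the way:
1. the striker is caught drawn up, and the gripper has let go of the stamp (value of joint striker above 0.026 m and contact force between the fingers and stamp below 0.2 N), for 0.3 s.
At the end, for the whole second after the job is handed in: After having been caught drawn up and let go, the striker is down on the tag again (its joint below 4 mm), and the tag lies at rest and flat (within 10 degrees) on the anvil, its centre within 20 mm of the striker's axis (value of joint striker below 0.004 m and horizontal distance between tag and stamp below 0.02 m and z of tag in the frame of stamp between 0.027 and 0.038 m and angle between tag's own z axis and vertical below 0.17 rad and linear speed of tag below 0.03 m/s); the robot touches nothing.
It fails at once if the robot pushed the other stamp (more than 2 N) (contact force between any of the fingers, the arm and spare above 2 N).
It also fails if it takes over 40 s, if anything falls off the work surface, if the arm or the gripper's body presses on something with over 40 N, if the wrist force passes 120 N, or if a joint passes its speed limit or range.

## Working session

There is one attempt and no reset: what is moved stays moved. The work goes in short steps, Python scripts to look and compute and a shell command to move; the robot and the scene stay as the last step left them, time stands still between calls to the robot, and variables do not carry over. Pictures are saved under pics/ and viewed, at most 10 in all, crops included, and the job is handed in when it is done.

```bash
mkdir -p pics; cat > h.py <<'E'
import numpy as np, cv2
from workcell import ctrl
def snap(n):
    o=ctrl.get_obs(); im,d=ctrl.camera(n); np.savez('pics/'+n+'.npz',im=im,d=d,p=o['tool_pos'],q=o['ee_rot']); return im,d,o
def cloud(n,d,o=None):
    c=ctrl.calibration(n); K=np.array(c['mtx'],float); v,u=np.mgrid[0:384,0:512]
    xy=cv2.undistortPoints(np.stack([u,v],-1).reshape(-1,1,2).astype(float),K,np.array([c['k1'],0,0,0.])).reshape(384,512,2)
    P=np.dstack([xy*d[...,None],d]).astype(float)
    if n=='wrist':
        from scipy.spatial.transform import Rotation as R
        T=np.array(c['T_tool_cam']); P=P@T[:3,:3].T+T[:3,3]
        return P@R.from_quat(o['ee_rot']).as_matrix().T+np.array(o['tool_pos'])
    Rm=cv2.Rodrigues(np.array(c['rvec'],float))[0]
    return (P-np.array(c['tvec']).reshape(3))@Rm
E
python3 - <<'E'
from h import *
print(ctrl.get_obs())
a=[]
for n in ('scene','top'):
    im,d,o=snap(n); a.append(im); np.save('pics/%s_c.npy'%n,cloud(n,d))
    cv2.imwrite(f'pics/{n}0.png',im[...,::-1])
E
```

```text
{'clock': 0.0, 'joints': array([ 1.15149083,  0.41793215, -0.01031744,  1.61416609,  0.00470378,
        1.11071924, -0.05300744]), 'joint_vel': array([-1.08514826e-04, -8.00500525e-04,  4.91053434e-04,  1.67338352e-05,
        1.67504351e-03, -4.50928756e-04,  1.05907751e-03]), 'joint_torque': array([-4.24372309e-03, -8.51257038e+01,  6.37422055e-01, -4.25996840e+01,
       -4.87485621e-02,  1.83976645e-02,  1.34436532e-04]), 'tool_pos': array([ 230.41757766, -580.59619055,  226.85471417]), 'ee_rot': array([ 9.82209223e-01,  1.87788930e-01, -1.55800950e-04, -5.79925316e-04]), 'wrist_force': array([-0.14417019,  0.87386578,  0.24426272]), 'torque': array([-0.04686826, -0.00134251,  0.0052755 ]), 'gripper_force': 0.0, 'grip_width': 0.9985826160541743}
```

View pics/scene0.png

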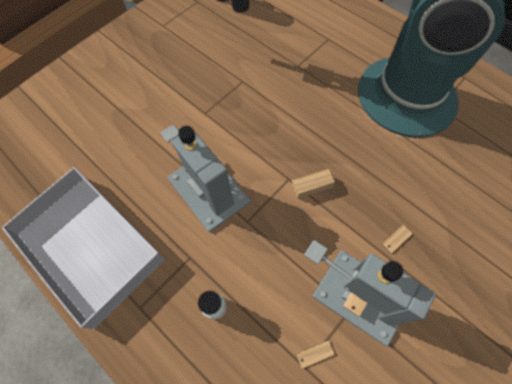

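View pics/top0.png

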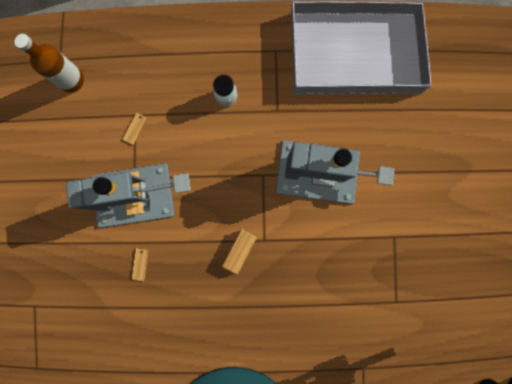

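The tagged stamp is the left one in the top view: knob at (102,187), paddle at (182,183), tag around (137,195). The spare is at right, with its knob at (343,158) and paddle at (386,176).

```bash
python3 - <<'E'
from h import *
C=np.load('pics/top_c.npy'); im=np.load('pics/top.npz')['im'].astype(int); 
def box(n,u0,u1,v0,v1,zl,zh,f=None):
    P=C[v0:v1,u0:u1].reshape(-1,3); I=im[v0:v1,u0:u1].reshape(-1,3)
    m=(P[:,2]>zl)&(P[:,2]<zh)
    if f: m&=f(I)
    Q=P[m]; print(n,len(Q),np.median(Q,0).round(1),Q.min(0).round(),Q.max(0).round())
    r=cv2.minAreaRect(Q[:,:2].astype(np.float32)); print('   rect',r)
dark=lambda I:I.max(1)<50
box('knob',85,120,170,205,225,245)
box('paddle',168,195,170,200,85,103)
box('housing',60,180,150,230,176,190)
box('tagtop',110,160,170,220,30,50,lambda I:I[:,0]-I[:,2]>50)
box('base',60,180,150,235,6,20,lambda I:I[:,0]-I[:,2]<25)
box('spknob',325,360,140,175,225,245)
box('sppad',375,398,163,190,85,103)
c=C[190:200,20:30].reshape(-1,3); print(np.median(c,0))
E
```

```text
knob 248 [517.  201.8 234.8] [502. 189. 225.] [531. 217. 239.]
   rect ((516.9481811523438, 203.29629516601562), (27.7001953125, 29.037185668945312), 57.10037612915039)
paddle 293 [531.4  91.9  94.8] [514.  74.  86.] [552. 119.  99.]
   rect ((531.687255859375, 97.43193054199219), (36.04334259033203, 43.69146728515625), 7.50382661819458)
housing 1483 [510.4 234.1 183.6] [481. 165. 176.] [546. 290. 189.]
   rect ((514.2205810546875, 227.5638427734375), (51.43135070800781, 120.18778991699219), 8.033732414245605)
tagtop 242 [489.7 200.6  40.7] [473. 184.  31.] [565. 221.  44.]
   rect ((518.4122314453125, 207.89744567871094), (90.45853424072266, 36.44139099121094), 8.368577003479004)
base 2077 [493.9 175.   13. ] [446. 123.   7.] [584. 308.  20.]
   rect ((515.3582763671875, 216.18264770507812), (120.29126739501953, 175.55169677734375), 7.66613245010376)
spknob 236 [ 556.1 -207.7  231.5] [ 542. -222.  225.] [ 572. -194.  235.]
   rect ((557.2127075195312, -207.87814331054688), (29.41790008544922, 27.11119270324707), 15.790018081665039)
sppad 285 [ 539.2 -320.3   94.6] [ 520. -338.   88.] [ 558. -301.   99.]
   rect ((539.2996215820312, -319.2281188964844), (35.97660446166992, 36.043846130371094), 81.07543182373047)
[522.70896726 478.88510932   0.96552805]
```

```bash
python3 -m creep '[[0,0,0.05,0],[0,0,0.06,0],[0,0,0.06,0],[0.02,0.05,0,5],[0.02,0.056,0,5.5]]' 1 40; python3 -m creep '[[0.0205,0.056,0,5.5],[0.0205,0.056,0,5.5],[0.0205,0.056,0,5.5],[0.0205,0.056,0,5.5],[0.0205,0.056,0,5.5]]'; python3 -m creep '[[0.0205,0.056,0,5.5],[0.0205,0.056,0,5.5],[0.0205,0.056,0,5.5],[0.0205,0.056,0,5.5],[0.0205,0.056,0,5.5]]'; python3 -m creep '[[0.02,0.03,0,5.5],[0,0,0,0],[0,0,0,0]]'
```

```text
clock: 0.72
tool_pos: [270.9, -473.8, 397.3]
ee_rot: [0.961, 0.278, -0.0, -0.0]
wrist_force: [1.3, -0.7, 0.5]
grip_width: 1.003
gripper_force: 0.0
clock: 1.35
tool_pos: [373.2, -192.9, 397.3]
ee_rot: [0.867, 0.499, -0.0, 0.0]
wrist_force: [0.5, -0.5, 0.6]
grip_width: 0.998
gripper_force: 0.0
clock: 1.98
tool_pos: [475.7, 86.8, 397.5]
ee_rot: [0.724, 0.69, 0.0, 0.0]
wrist_force: [0.1, -0.3, 0.1]
grip_width: 1.0
gripper_force: 0.0
clock: 2.35
tool_pos: [495.3, 114.5, 397.1]
ee_rot: [0.691, 0.723, -0.0, -0.0]
wrist_force: [0.7, -0.4, -0.8]
grip_width: 0.999
gripper_force: 0.0
```

```bash
python3 -m creep '[[0.02,0.045,0,5],[0.002,0.044,0,0],[0,0,0,0],[0,0,0,0]]'; python3 - <<'E'
from h import *
im,d,o=snap('wrist'); cv2.imwrite('pics/w1.png',im[...,::-1]); P=cloud('wrist',d,o); print(o['tool_pos'])
# knob top
m=(P[...,2]>225)&(P[...,2]<245)&(np.hypot(P[...,0]-517,P[...,1]-203)<35)
Q=P[m]; print(len(Q),np.median(Q,0)); print(cv2.minEnclosingCircle(Q[:,:2].astype(np.float32)))
m=(P[...,2]>85)&(P[...,2]<103)&(np.hypot(P[...,0]-532,P[...,1]-90)<30)
Q=P[m]; print(len(Q)); 
if len(Q): print(np.median(Q,0),cv2.minAreaRect(Q[:,:2].astype(np.float32)))
E
```

```text
clock: 2.85
tool_pos: [517.6, 202.8, 397.4]
ee_rot: [0.659, 0.752, -0.0, 0.0]
wrist_force: [0.1, -1.1, 0.4]
grip_width: 0.999
gripper_force: 0.0
[517.56547851 202.83080749 397.4286426 ]
611 [517.42914623 205.06343664 235.32499058]
((517.5402221679688, 203.73362731933594), 14.961799621582031)
481
[531.81797221  93.04485457  95.11859667] ((532.0614013671875, 97.34814453125), (35.10197067260742, 44.71736145019531), 7.443819522857666)
```

View pics/w1.png

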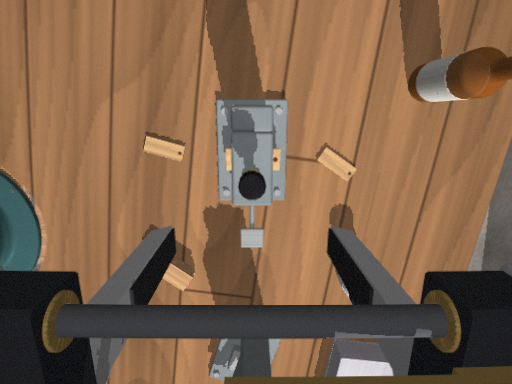

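The wrist view shows the knob at (252,185), the tag under it from (229,160) to (277,160), and the paddle at (252,238). The closing line runs across the stamp, as intended. Next I descend and grasp.

```bash
python3 -m creep '[[0,0,-0.05,0],[0,0.001,-0.05,0],[0,0,-0.045,0],[0,0,-0.025,0],[0,0,0,0]]'; python3 -m creep '[[0,0,0,0],[0,0,0,0],[0,0,0,0],[0,0,0,0],[0,0,0,0]]' 0.2 40
```

```text
clock: 3.52
tool_pos: [517.2, 203.4, 226.4]
ee_rot: [0.659, 0.752, -0.001, -0.0]
wrist_force: [0.5, 0.1, 0.6]
grip_width: 1.0
gripper_force: 0.0
clock: 4.15
tool_pos: [517.6, 205.1, 227.5]
ee_rot: [0.658, 0.753, -0.0, 0.0]
wrist_force: [-0.8, -1.0, 0.0]
grip_width: 0.506
gripper_force: 0.0
```

```bash
python3 -m creep '[[0,0,0,0],[0,0,0,0],[0,0,0,0],[0,0,0,0],[0,0,0,0]]'
```

```text
clock: 4.78
tool_pos: [517.9, 205.1, 227.4]
ee_rot: [0.658, 0.753, 0.0, 0.0]
wrist_force: [6.2, 1.5, -3.5]
grip_width: 0.313
gripper_force: 40.0
```

```bash
python3 -m creep '[[0,0,0.01,0],[0,0,0.01,0],[0,0,0.01,0],[0,0,0.01,0],[0,0,0,0]]'; python3 -m creep '[[0,0,0,0],[0,0,0,0]]'
```

```text
clock: 5.4
tool_pos: [517.9, 205.1, 267.3]
ee_rot: [0.658, 0.753, 0.0, 0.0]
wrist_force: [7.8, 3.6, -12.5]
grip_width: 0.31
gripper_force: 40.0
clock: 5.65
tool_pos: [517.9, 205.1, 266.9]
ee_rot: [0.658, 0.753, 0.0, -0.0]
wrist_force: [9.8, 4.2, -13.0]
grip_width: 0.31
gripper_force: 40.0
```

```bash
python3 -m creep '[[0,0,-0.005,0],[0,0,-0.004,0],[0,0,0,0]]'; python3 -m creep '[[0,0,0,0],[0,0,0,0],[0,0,0,0],[0,0,0,0],[0,0,0,0]]' 1; python3 -m creep '[[0,0,0,0],[0,0,0,0],[0,0,0,0],[0,0,0,0],[0,0,0,0]]'; python3 - <<'E'
from h import *
im,d,o=snap('top'); P=cloud('top',d); im,d,o=snap('wrist'); Q=cloud('wrist',d,o)
for X in (P,Q):
    m=(np.hypot(X[...,0]-517,X[...,1]-204)<12); print(np.percentile(X[m][:,2],[25,50,75]))
E
```

```text
clock: 6.02
tool_pos: [517.9, 205.1, 257.9]
ee_rot: [0.658, 0.753, 0.0, -0.0]
wrist_force: [8.8, 3.0, -9.5]
grip_width: 0.311
gripper_force: 40.0
clock: 6.65
tool_pos: [517.5, 205.1, 258.4]
ee_rot: [0.658, 0.753, -0.0, -0.0]
wrist_force: [0.1, 0.5, 0.6]
grip_width: 0.807
gripper_force: 0.0
clock: 7.28
tool_pos: [517.5, 205.1, 258.4]
ee_rot: [0.658, 0.753, -0.0, -0.0]
wrist_force: [-0.1, -0.1, 0.4]
grip_width: 1.0
gripper_force: 0.0
[187.6335261  216.24248189 265.2971602 ]
[204.18880507 265.48928435 266.03576351]
```

The knob top is at 265 mm, so the sear is holding it at a rise of about 30 mm. Now to the paddle.

```bash
python3 -m creep '[[0,0,0.05,0],[0,0,0.03,0],[0.008,-0.057,0,0],[0.007,-0.057,0,0],[0,0,0,0]]' 0 10; python3 -m creep '[[0,0,-0.04,0],[0,0,-0.04,0],[0,0,-0.04,0],[0,0,-0.04,0],[0,0,-0.02,0]]';  python3 -m creep '[[0,0,-0.02,0],[0,0,0,0],[0,0,0,0]]'; python3 - <<'E'
from h import *
im,d,o=snap('wrist'); cv2.imwrite('pics/w2.png',im[...,::-1])
E
```

```text
clock: 8.0
tool_pos: [533.2, 86.5, 338.2]
ee_rot: [0.661, 0.751, -0.001, 0.0]
wrist_force: [0.1, 0.6, -0.3]
grip_width: 0.506
gripper_force: 0.0
clock: 8.62
tool_pos: [531.8, 91.7, 156.8]
ee_rot: [0.658, 0.753, -0.001, -0.001]
wrist_force: [0.7, -0.1, 1.5]
grip_width: 0.01
gripper_force: 0.0
clock: 9.0
tool_pos: [533.1, 91.4, 139.4]
ee_rot: [0.658, 0.753, 0.0, 0.0]
wrist_force: [0.0, -0.2, 0.5]
grip_width: 0.003
gripper_force: 0.0
```

View pics/w2.png

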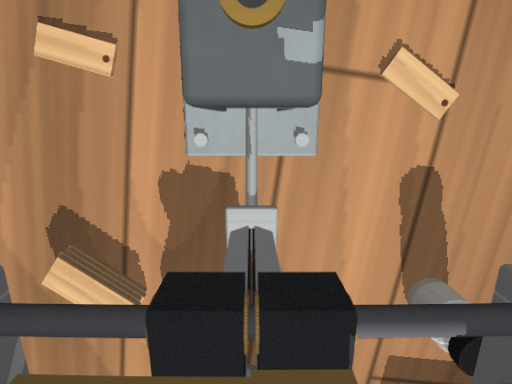

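The closed fingertips sit over the paddle's plate (252,225), in line with the lever, and nothing is in the way. Now I press.

```bash
python3 -m creep '[[0,0,-0.015,0],[0,0,-0.01,0],[0,0,-0.01,0],[0,0,-0.01,0],[0,0,0,0]]'; python3 -m creep '[[0,0,0,0],[0,0,0,0]]'
```

```text
clock: 9.68
tool_pos: [532.2, 91.0, 92.6]
ee_rot: [0.658, 0.753, -0.0, -0.0]
wrist_force: [0.0, -0.8, 1.5]
grip_width: 0.004
gripper_force: 1.2
clock: 9.93
tool_pos: [532.5, 91.1, 93.6]
ee_rot: [0.658, 0.753, -0.0, 0.0]
wrist_force: [-0.5, -0.7, 2.1]
grip_width: 0.004
gripper_force: 1.1
```

```bash
python3 -m creep '[[0,0,0.02,0],[0,0,0.04,0],[0,0,0.05,0],[0,0,0.05,0],[0,0,0.05,0]]'; python3 -m creep '[[0,0,0.05,0],[0,-0.03,0.05,0],[0,-0.03,0,0],[0,0,0,0],[0,0,0,0]]'; python3 - <<'E'
from h import *
im,d,o=snap('top'); P=cloud('top',d); w,d2,o=snap('wrist'); Q=cloud('wrist',d2,o)
cv2.imwrite('pics/fin.png',np.hstack([im[120:300,40:240],w[100:280,156:356]])[...,::-1].repeat(2,0).repeat(2,1))
for X,I in ((P,im),(Q,w)):
    m=(np.hypot(X[...,0]-517,X[...,1]-204)<12); print(np.percentile(X[m][:,2],[25,50,75]) if m.any() else 0)
    I=I.astype(int); m=(I[...,0]-I[...,2]>50)&(X[...,2]>30)&(X[...,2]<50)&(np.hypot(X[...,0]-517,X[...,1]-204)<60)
    if m.sum()>9: print(m.sum(),np.median(X[m],0),cv2.minAreaRect(X[m][:,:2].astype(np.float32)))
E
```

```text
clock: 10.55
tool_pos: [532.1, 91.6, 306.7]
ee_rot: [0.658, 0.753, 0.001, 0.0]
wrist_force: [0.6, -0.7, -0.0]
grip_width: 0.005
gripper_force: 0.0
clock: 11.18
tool_pos: [532.1, 32.0, 404.0]
ee_rot: [0.658, 0.753, 0.0, 0.0]
wrist_force: [0.8, 1.7, 0.5]
grip_width: 0.008
gripper_force: 0.0
0
[234.80820085 235.46725944 236.00844143]
349 [486.24642416 203.44313839  41.05902475] ((519.3914794921875, 205.6790313720703), (88.05034637451172, 35.35441207885742), 6.989839553833008)
```

View pics/fin.png

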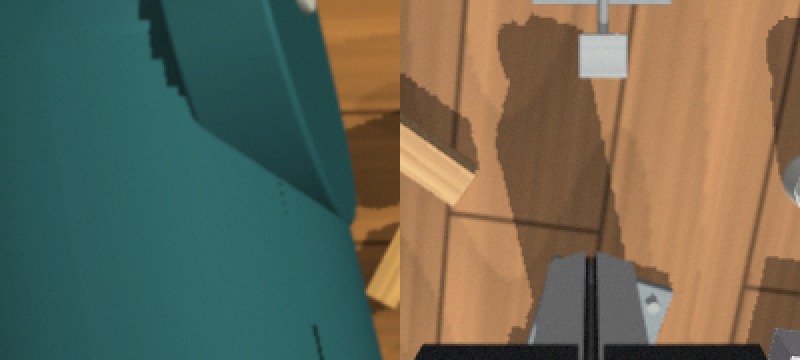

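The right half shows the paddle sprung back and the fingers clear of it; the arm blocks the top view. By depth, the knob top is at 235 mm, so the striker is down. The tag is flat at 41 mm and centred within about 3 mm.

```bash
python3 -c "
from workcell import ctrl
print(ctrl.finish_job())"
```

```text
the job is handed in; nothing more can be done
None
```

I stamped the tag and handed the job in at about 11 s: the sear caught the striker at about 30 mm and I let go, then pressed the paddle and it fired. The last look showed the striker down and the tag flat and centred within about 3 mm; I never went near the spare, but no verdict was returned.

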